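# Lock the sample carriage at its counting station with a quarter-turn T-bolt

## Robot

A 7-joint arm with a two-finger parallel gripper is mounted at the origin on a cart in front of the work surface, level with it; the furniture and walls round the work are solid. World frame = base frame: x ahead of the robot, y to its left, z up, the work surface at z = 0. Lengths are in m, angles in rad, forces in N, time in s.
With the tool pointing down it reaches from about 0.4 to 0.9 m from the base axis. Payload 5.6 kg.
Tool frame: the origin (TCP) lies where the fingers leave the gripper's body, on its centre line; the fingertips stand 88 mm ahead of it and the grasp point (between the pads) lies 69 mm ahead of it; z points along the fingers, y is the line along which they close (so a half turn about z gives the same grasp; the last joint's range is limited). The gripper opens to 92 mm and grips with 3 to 60 N. Pads are 20 mm wide; open, the fingers measure 128 mm over their backs; the gripper's body (75 mm by 189 mm) begins 69 mm behind the grasp point.
Start: joints at [-1.312, 0.468, -0.012, 1.603, 0.006, 1.071, -0.056], TCP at [0.193, 0.621, 0.303] pointing down, gripper open.
Joint ranges: [-2.53, 2.53], [-0.31, 2.02], [-1.57, 1.55], [0.28, 2.44], [-1.29, 4.43], [0.15, 1.84], [-2.92, 2.92]. Speed limits (rad/s): [2.57, 2.57, 3.14, 3.14, 3.14, 3.14, 3.14].

## Interface

Orientations are given as a 3x3 rotation matrix whose columns are the frame's x, y, z axes.
In Python, from station import manip gives the robot as it stands. The module is installed in compiled form; this text tells all that it offers.
- The arm moves only by the shell command python3 -m creep 'ROWS'. ROWS is JSON, a list of rows, each a list of 7 numbers: the opening in per cent of the stroke, from 0 (shut) to 100 (fully open), then the shift along the tool's x, y, z in mm, then the turn, a rotation vector about the tool's x, y, z in degrees. In form: [[hand, x, y, z, wx, wy, wz], ...]. A call has 1 to 20 rows; each row is the pose to reach, as a shift and turn from the pose commanded when the call began, along the tool's axes at that moment; what a row does not reach only later rows make up. A row lasts 1/10 s, in which the tool goes at most 50 mm and 8.59 degrees, less where a joint would pass 70% of its speed; a pose out of reach is approached as far as the arm can. A call with a gripper value outside its range is refused whole. The fingers move at their own pace and stop on an object; the grip force is fixed at half the most. Time passes only in rows, so rows that repeat a pose let the fingers close. It gives the time, the measured TCP pose, the force, the opening and the grip force at its end, in the units of the state.
- manip.sense(): the state, without advancing time (a new reading comes with each control period).
- manip.read_camera(name): name is "side" or "top"; returns a dict with "pixels" (384x512x3 uint8, blue, green, red), "depth" (384x512 float32, m along the optical axis (not along the pixel's ray), 0 where there is no reading), "K" (3x3 intrinsics, pixels), "eye" and "attitude" of the camera in the world. Camera axes: x right, y up, looking along -z (the intrinsics and any distortion apply to the point x, -y, -z); pixel columns grow to the right and rows downward; lengths in m; the calibration is good to about 2 mm. A picture is of the moment at which its call begins.
- manip.sign_off(): hands the job in; it is judged then, once.
The state is a dict: "clock": time; "joints": joint angles; "qd": joint speeds; "tau": joint torques, N m; "tool_pos": TCP position; "tool_rot": TCP orientation; "wrist_force": force on the tool from outside, world axes, zero at the start; "wrist_torque": the same for the moment, N m; "width": opening from 0.0 (shut) to 1.0 (fully open); "finger_force": force on a finger pad.
Only numpy, scipy, OpenCV 4.12 (cv2) and the standard library are available. Lean on these libraries where they do the work, as an engineer would, in place of code of your own. Each camera call takes 0.05 s, during which the arm holds its last target. There are 200 camera calls.

## Task

Get the sample ready for counting: slide the jar carriage along the rail until it is fully home against the two end stops in front of the yellow meter. Then take the T-bolt from its stand, drop it through the slot of the carriage into the slot of the rail beneath, so that its collar sits flat on the carriage, and turn it a quarter turn clockwise (seen from above) by its lever until it stops, so that the carriage is locked. Let go of it, with the carriage still home, and leave the spare jar, the tweezers and the eraser where they lie.

Things in the scene. Friction and masses are not known exactly. Their poses are not given: they have to be found in the camera images.
- rail: Fixed grey metal rail, 70 mm wide (its x), 340 mm long (its y), top 36 mm above the desk. Origin: on the desk, under its middle. Its y axis runs along the rail to two steel end stops (58 mm high) and, beyond them, a yellow survey meter in a cradle fixed to the rail, to y = 355 mm. Its x axis points away from the robot, z up. It shifts and turns between starts with all it carries.
- slot (a point): Centre of the keyhole slot in the rail's top face (rail frame: x 0, y 35 mm, z 36 mm), axes as the rail's: a 20 mm square for the shank, crossed by a slot 34 mm long across the rail (x) and 14 mm wide along it, for the T-head. The top is 8 mm thick; in the 22 mm pocket below it, stops let the head turn only clockwise from above and block it after a quarter turn, to within a few degrees.
- carriage (a joint): Position of the jar carriage on the rail in m: 0 = home against the end stops, growing to 0.12 away from them (towards rail -y). About 4 N of friction; it stays where left. Aluminium plate 8 mm thick, 82 mm across, 140 mm along the rail, top 44 mm above the desk; at its front a sample jar held fast in a grey cup of 65 mm diameter (axis 103 mm ahead of the tail, jar top 103 mm above the desk).
- carriage_slot (a point): Centre of the carriage's own keyhole slot, on the plate's top face, 25 mm ahead of its tail: a 21 mm square crossed by a slot 36 mm long across the rail and 15 mm wide. It lies exactly over the rail's slot only when the carriage is home, so the bolt can enter only then. Axes as the rail's.
- push_plate (a point): Middle of the back face of the carriage's push plate, at its very tail: an upright plate 60 mm wide across the rail, 6 mm thick, top 58 mm above the desk; this point is 51 mm above the desk, the rail beneath it at 36 mm. Push it from behind along rail +y; when home, it is at rail y = 10 mm. Axes as the rail's.
- bolt_stand: Fixed grey plastic block, 90 x 70 x 34 mm (x, y, z), with a keyhole slot in its top (long slot along its x) in which the T-bolt stands upright at the start. Origin: centre of its underside.
- t_bolt: Loose T-bolt with a lever, 0.11 to 0.18 kg. Origin: on its axis at the underside of its collar (38 mm diameter, 4 mm thick); 34 mm above the desk in the stand, 44 mm when seated on the carriage. z up along the axis, x along the T-head, lever towards its -y. Below the origin: shank of 16 mm diameter, 17.5 mm long, then the round-nosed T-head 30 (x) by 10 (y) by 9 mm high.
- hub (a point): Centre of the bolt's black round hub, 22 mm diameter, from 4 to 36 mm above the collar's underside (this point: 24 mm above it). Grip it with the fingers closing along the bolt's x, across the lever. To enter, the bolt's x lies across the rail with the lever towards rail -y (the other way the jar blocks the lever). Axes as the bolt's.
- lever_tip (a point): On the lever's axis, 68 mm from the bolt's axis and 29.5 mm above the collar's underside; axes as the bolt's. The lever, 9 to 13 mm thick, leaves the hub 22 mm above the underside and ends 74 mm from the axis. It swings from rail -y (as dropped in) clockwise to rail -x, the robot's side (locked, the bolt's x along the rail); it turns easily, under 1 N at its end.
- spare_jar: Loose closed sample jar with a white cap, 53 mm diameter, 55 mm high; bystander. Origin: centre of its underside.
- tweezers: Loose tweezers lying flat, 126 mm long, 16 mm wide, 10 mm high; bystander.
- eraser: Loose eraser in a sleeve, 23 x 50 x 12 mm; bystander.
Not all that is in view belongs to the job. What is shaped like the t_bolt but green or pink is not meant.

How it is judged:
By the outcome, as a careful person would: the job done as asked, in the order asked, and still so for the second after the job is handed in, with the robot touching nothing.
It also fails if it takes over 72 s, if anything falls off the work surface, if the arm or the gripper's body presses on something with over 40 N, if the wrist force passes 120 N, or if a joint passes its speed limit or range.

## Working session

There is one attempt and no reset: what is moved stays moved. The work goes in short steps, Python scripts to look and compute and a shell command to move; the robot and the scene stay as the last step left them, time stands still between calls to the robot, and variables do not carry over. Pictures are saved under pics/ and viewed, at most 10 in all, crops included, and the job is handed in when it is done.

```bash
mkdir -p pics
cat > h.py <<'E'
import numpy as np, cv2
from station import manip
def grab(n):
    c=manip.read_camera(n); np.savez(''+n+'.npz',**{k:np.array(v) for k,v in c.items()}); return c
def load(n): return dict(np.load(''+n+'.npz'))
def ray(c,u,v):
    K=c['K']; d=np.array([(u-K[0,2])/K[0,0],-(v-K[1,2])/K[1,1],-1.]); return np.array(c['eye']),np.array(c['attitude'])@d
def onz(c,u,v,z):
    e,d=ray(c,u,v); return e+d*(z-e[2])/d[2]
def pt(c,u,v):
    e,d=ray(c,u,v); return e+d*c['depth'][int(round(v)),int(round(u))]
def cloud(c):
    K=c['K'];h,w=c['depth'].shape;u,v=np.meshgrid(np.arange(w),np.arange(h))
    d=np.stack([(u-K[0,2])/K[0,0],-(v-K[1,2])/K[1,1],-np.ones_like(u,float)],-1)
    return np.array(c['eye'])+(d@np.array(c['attitude']).T)*c['depth'][...,None]
E
python3 - <<'E'
from h import *
s=manip.sense(); print({k:np.round(v,3).tolist() for k,v in s.items()})
for n in('side','top'):
    c=grab(n); print({k:np.round(v,4).tolist() if k not in('pixels','depth') else np.shape(v) for k,v in c.items()})
    cv2.imwrite(f'pics/{n}0.png',cv2.resize(c['pixels'],(800,600),interpolation=cv2.INTER_CUBIC))
E
```

```text
{'clock': 0.0, 'joints': [-1.312, 0.468, -0.012, 1.604, 0.006, 1.071, -0.056], 'qd': [-0.001, 0.001, -0.001, 0.001, 0.0, -0.001, -0.0], 'tau': [0.0, -52.057, -0.012, -24.375, -0.057, 0.017, 0.0], 'tool_pos': [0.193, 0.62, 0.302], 'tool_rot': [[-0.955, 0.297, -0.0], [0.297, 0.955, -0.002], [-0.0, -0.002, -1.0]], 'wrist_force': [-0.634, -0.257, -0.043], 'wrist_torque': [0.016, -0.0, 0.029], 'finger_force': 0.0, 'width': 1.0}
{'pixels': (384, 512, 3), 'depth': (384, 512), 'K': [[360.7078, 0.0, 253.5428], [0.0, 360.7078, 194.2719], [0.0, 0.0, 1.0]], 'eye': [0.1964, -0.8083, 0.7558], 'attitude': [[0.9516, 0.1834, -0.2464], [-0.3065, 0.6199, -0.7223], [0.0203, 0.7629, 0.6462]]}
{'pixels': (384, 512, 3), 'depth': (384, 512), 'K': [[453.7944, 0.0, 267.6097], [0.0, 453.7944, 184.2608], [0.0, 0.0, 1.0]], 'eye': [0.1984, -0.0519, 1.6363], 'attitude': [[-0.0277, 0.9845, -0.1732], [-0.9996, -0.0275, 0.0035], [-0.0013, 0.1732, 0.9849]]}
```

View pics/side0.png

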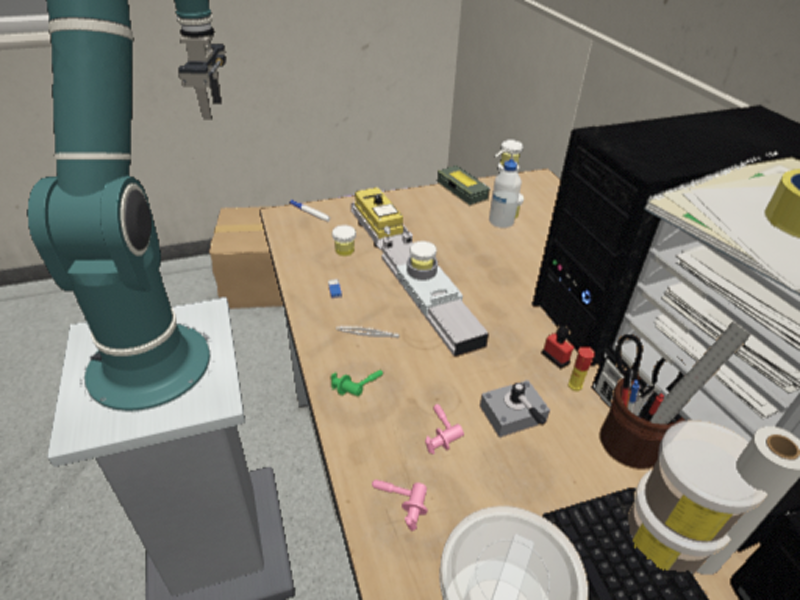

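View pics/top0.png

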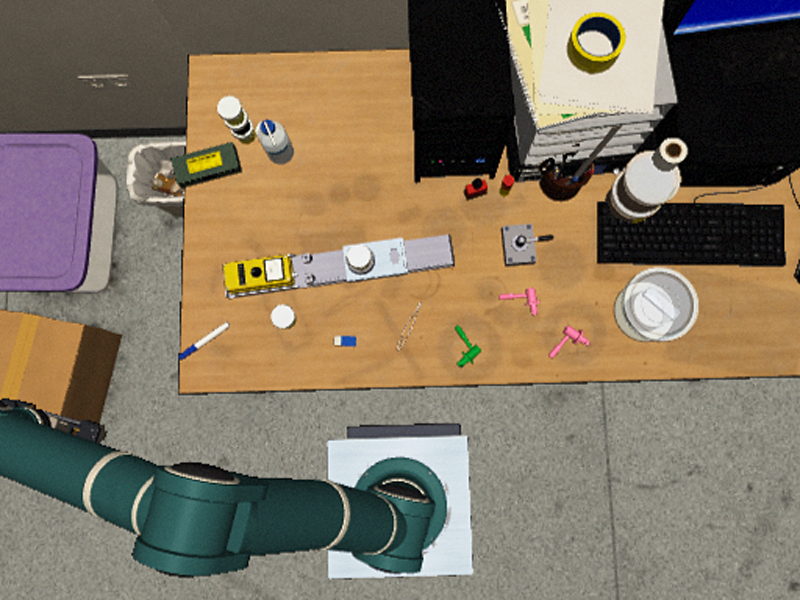

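Side view: the rail runs from (470,340) to the yellow meter at (375,210), with the carriage and jar at about (425,265). The stand with the black-hubbed bolt is at (515,405). Top view: the rail runs from (453,250) to (225,278), and the jar is at (360,258). The stand is at (520,245) with its lever pointing right to (550,238).

Bolt candidates in the top view:
- green at (466,345)
- pink at (520,298)
- pink at (570,340)
- black/steel at (520,241)

Only the black-hubbed one stands upright in a grey stand, so that is the t_bolt. I'll confirm it in a crop.

Run:
```python
from h import *
t=load('top');s=load('side')
def crop(c,x0,y0,x1,y1,W,H): return cv2.resize(c['pixels'][y0:y1,x0:x1],(W,H),interpolation=cv2.INTER_CUBIC)
a=crop(t,315,138,365,175,400,296); b=crop(s,300,235,360,280,400,300)[:296]
d=crop(t,185,145,295,185,800,291)
cv2.imwrite('pics/crop1.png',np.vstack([np.hstack([a,b]),d]))
for n,c in(('top',t),('side',s)):
    P=cloud(c); ok=(c['depth']>0)&(P[...,0]>.3)&(P[...,0]<.9)&(abs(P[...,1])<.6)
    desk=ok&(abs(P[...,2])<.008); print(n,'desk z',np.median(P[desk][:,2]))
    hsv=cv2.cvtColor(c['pixels'],cv2.COLOR_BGR2HSV)
    g=ok&(P[...,2]>.022)&(P[...,2]<.052)&(hsv[...,1]<70)
    nl,l,st,ce=cv2.connectedComponentsWithStats(cv2.morphologyEx(g.astype(np.uint8),cv2.MORPH_OPEN,np.ones((2,2))))
    for i in range(1,nl):
        if st[i,4]>80:
            Q=P[l==i]; r=cv2.minAreaRect((Q[:,:2]*1000).astype(np.float32))
            print(st[i],'rect mm',np.round(r[0],1),np.round(r[1],1),round(r[2],2),'z',np.round(np.percentile(Q[:,2],[10,50,90]),4))
```

```text
top desk z -0.0004561113738650313
[110  92  44  26 398] rect mm [790.5 437.8] [ 69.4 149.1] 15.52 z [0.0306 0.0365 0.0411]
[322 145  22  25 429] rect mm [ 579.6 -299.1] [92.4 77.5] 3.05 z [0.027  0.0334 0.0404]
[387 146  10  15  84] rect mm [ 584.9 -511.8] [35.  51.1] 86.33 z [0.0235 0.0292 0.0332]
[ 187  152  105   33 1766] rect mm [389.2  26.5] [395.7 374.6] 5.89 z [0.0276 0.0365 0.0455]
side desk z -0.0006780817756055768
[281 107  34  21 253] rect mm [ 548.8 -170.5] [1450.   145.1] 66.8 z [0.0224 0.0354 0.0391]
[ 225  131   88   93 1701] rect mm [ 461.6 -242. ] [1224.4  254.1] 76.64 z [0.0293 0.0361 0.0449]
[314 133  17  10 115] rect mm [841.6 250.2] [78.3 36.8] 3.28 z [0.0186 0.0319 0.0466]
[347 192  16  18  98] rect mm [ 746.6 -143.8] [117.   25.8] 73.68 z [0.0339 0.0431 0.0514]
[381 243  12  16 101] rect mm [ 725.9 -341.3] [98.5 21.2] 60.53 z [0.0273 0.0384 0.0525]
[335 245  18  23 172] rect mm [ 438.4 -538.4] [722.8  54.3] 52.42 z [0.027  0.0331 0.0348]
[309 248  32  28 509] rect mm [ 410.7 -547.7] [669.5  83.7] 57.71 z [0.0267 0.0332 0.0379]
[ 356  314   67   67 2356] rect mm [ 424.1 -625.9] [567.3 136.2] 25.2 z [0.0251 0.0288 0.0335]
```

View pics/crop1.png

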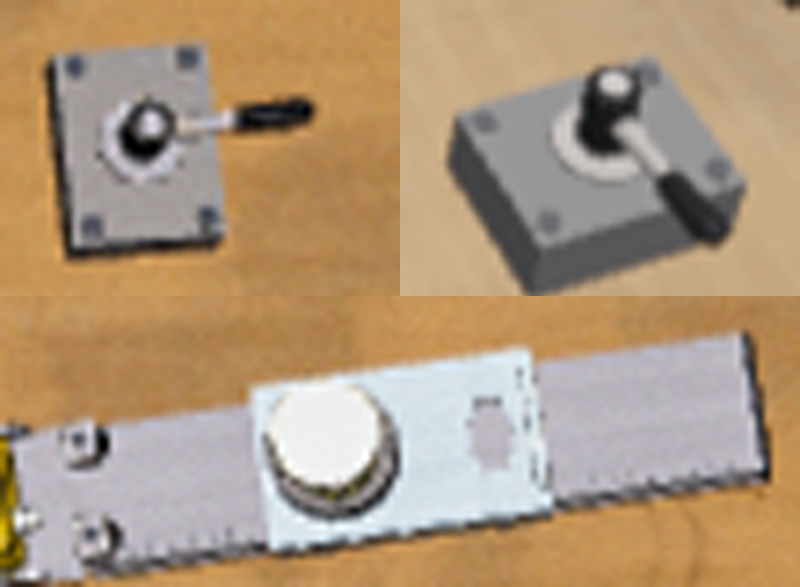

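The crop confirms it. The black-hubbed bolt stands upright in the grey stand with its knob top at (150,122) in the top crop and (612,85) in the side crop. Its lever points towards world -y. The carriage slot is at (490,432) and the tail edge at about x=540.

```bash
cat > m.py <<'E'
from h import *
def tri(t,a,s,b):
    e1,d1=ray(t,*a);e2,d2=ray(s,*b);d1/=np.linalg.norm(d1);d2/=np.linalg.norm(d2)
    k=np.linalg.lstsq(np.c_[d1,-d2],e2-e1,rcond=None)[0]; p,q=e1+d1*k[0],e2+d2*k[1]; return (p+q)/2,np.linalg.norm(p-q)
def linefit(m,hi,z,c,rng,axis=1):
    # edge of mask per column (axis=1) or per row; subpixel by plane casting then cv2 line fit
    pts=[]
    for k in rng:
        i=np.where(m[:,k] if axis else m[k,:])[0]
        if len(i): j=i.max()+.5 if hi else i.min()-.5; pts.append(onz(c,*((k,j) if axis else (j,k)),z)[:2])
    return cv2.fitLine(np.array(pts,np.float32),cv2.DIST_HUBER,0,.001,.001).ravel()
E
python3 - <<'E'
from m import *
t=load('top');s=load('side')
T=lambda x,y,x0,y0,k:((x+.5)/k-.5+x0,(y+.5)/k-.5+y0)
a=T(150,122,315,138,8);b=T(212,85,300,235,20/3)
print('knob top',tri(t,a,s,b),'lever end',tri(t,T(308,110,315,138,8),s,T(318,228,300,235,20/3)))
k=800/110;k2=291/40
D=lambda x,y:((x+.5)/k-.5+185,(y-296+.5)/k2-.5+145)
for nm,p,z in[('rail corner far',(745,333),.036),('rail corner near',(768,475),.036),('tail far',(531,350),.044),('tail near',(552,512),.044),('front far',(250,386),.044),('front near',(272,550),.044),('slot',(490,432),.044),('jar',(328,435),.103),('stopfar',(85,437),.058),('stopnear',(97,535),.058),('rail near L',(110,556),.036),('rail far L',(20,432),.036)]:
    print(nm,np.round(onz(t,*D(*p),z)*1000,1))
for nm,p in[('st1',(77,66)),('st2',(190,57)),('st3',(92,225)),('st4',(209,215))]: print(nm,np.round(onz(t,*T(*p,315,138,8),.034)*1000,1))
# clouds
for n,c in(('top',t),('side',s)):
    P=cloud(c); 
    for nm,z0,z1,B in[('plate',.040,.049,(.5,.7,-.1,.3)),('rail',.033,.039,(.5,.7,-.12,.3)),('stand',.031,.037,(.52,.65,-.36,-.24)),('jar',.098,.108,(.5,.7,.0,.25)),('hub',.064,.074,(.54,.62,-.34,-.26))]:
        m=(P[...,2]>z0)&(P[...,2]<z1)&(P[...,0]>B[0])&(P[...,0]<B[1])&(P[...,1]>B[2])&(P[...,1]<B[3])
        Q=P[m]
        if len(Q)<4: print(n,nm,len(Q));continue
        r=cv2.minAreaRect((Q[:,:2]*1000).astype(np.float32)); print(n,nm,len(Q),np.round(r[0],1),np.round(r[1],1),round(r[2],2),'med',np.round(np.median(Q,0)*1000,1))
m=(P:=cloud(t)) is not None
hsv=cv2.cvtColor(t['pixels'],cv2.COLOR_BGR2HSV); m=(hsv[...,1]<60)&(hsv[...,2]>110)
for hi in(0,1):
    for (z,r) in((.036,range(264,284)),(.036,range(205,217)),(.044,range(224,255))):
        l=linefit(m[:175],hi,z,t,r); l=l if l[1]>0 else -l*[1,1,-1,-1]; print(hi,z,np.degrees(np.arctan2(-l[0],l[1])),l[2:]*1000)
E
```

```text
knob top (array([ 0.58170806, -0.29406444,  0.0697633 ]), np.float64(0.002367692956095372)) lever end (array([ 0.58642106, -0.36507601,  0.06868176]), np.float64(0.0043515487893659496))
rail corner far [ 605.3 -131.5   36. ]
rail corner near [ 532.6 -140.4   36. ]
tail far [597.5 -24.7  44. ]
tail near [515.4 -33.1  44. ]
front far [583.1 114.8  44. ]
front near [500.2 104.8  44. ]
slot [556.5  -3.5  44. ]
jar [543.9  71.8 103. ]
stopfar [556.4 194.4  58. ]
stopnear [507.4 188.5  58. ]
rail near L [501.  185.5  36. ]
rail far L [564.8 230.1  36. ]
st1 [ 616.4 -267.4   34. ]
st2 [ 619.1 -318.9   34. ]
st3 [ 542.3 -270.5   34. ]
st4 [ 545.4 -323.5   34. ]
top plate 539 [545.2  68.7] [ 83.6 336.5] 6.79 med [543.4  25.9  43.4]
top rail 613 [547.6  56.4] [ 83.5 358.3] 6.7 med [5.50e+02 3.00e-01 3.61e+01]
top stand 220 [ 578.7 -293.6] [90.2 71.1] 2.86 med [ 575.4 -291.5   33.6]
top jar 151 [544.6  72.4] [49.8 50.3] 17.25 med [543.3  70.8 102.6]
top hub 36 [ 577.8 -312.3] [54.1 20.2] 88.28 med [ 578.9 -296.5   68.5]
side plate 500 [546.1 109.5] [ 82.9 285.8] 6.31 med [545.   29.9  43.5]
side rail 714 [549.4  57.1] [ 82.2 362.6] 7.25 med [552.7 -50.1  35.5]
side stand 524 [ 583.3 -294.7] [91.6 71.8] 3.64 med [ 570.9 -299.4   33.4]
side jar 138 [549.4  71. ] [49.7 51.5] 7.77 med [548.7  69.6 102.4]
side hub 59 [ 582.5 -312.3] [55.2 20.3] 89.1 med [ 582.9 -297.2   68.8]
0 0.036 5.615287245268189 [599.73323345 -83.40491354]
0 0.036 9.387266055310658 [572.35211134 146.67505026]
0 0.044 6.2677408724203 [591.92305803  42.43866354]
1 0.036 4.770919076498744 [525.00122786 -81.87498897]
1 0.036 -1.6036781 [521.0545  144.10533]
1 0.044 -2.2290227 [516.8728   38.35098]
```

```bash
cat > go.py <<'E'
import sys
from h import *
from scipy.spatial.transform import Rotation as R
def row(p,yaw):
    """p: TCP target in mm (world); yaw: world angle (deg) of tool y; tool pointing down"""
    s=manip.sense(); Rm=np.array(s['tool_rot']); a=np.radians(yaw)
    y=np.array([np.cos(a),np.sin(a),0]); z=np.array([0,0,-1.]); G=np.c_[np.cross(y,z),y,z]
    d=Rm.T@(np.array(p)-np.array(s['tool_pos'])*1000); w=R.from_matrix(Rm.T@G).as_rotvec(degrees=True)
    print('row',np.round(d,1),np.round(w,1),'TCP mm',np.round(np.array(s['tool_pos'])*1000,1),'t',round(s['clock'],2),'F',np.round(s['wrist_force'],1),'w',round(s['width'],3))
if __name__=='__main__': v=[float(x) for x in sys.argv[1:]]; row(v[:3],v[3])
E
python3 go.py 562.4 -65.3 300 6.4
```

```text
row [-556.4 -544.7    2.8] [-0.1  0.1 66.3] TCP mm [193.2 620.2 301.8] t 0.1 F [ 0.  -0.4  0.1] w 1.003
```

```bash
python3 -m creep '[[0,-556,-545,3,0,0,66.3],[0,-556,-545,3,0,0,66.3],[0,-556,-545,3,0,0,66.3],[0,-556,-545,3,0,0,66.3],[0,-556,-545,3,0,0,66.3],[0,-556,-545,3,0,0,66.3],[0,-556,-545,3,0,0,66.3],[0,-556,-545,3,0,0,66.3],[0,-556,-545,3,0,0,66.3],[0,-556,-545,3,0,0,66.3],[0,-556,-545,3,0,0,66.3],[0,-556,-545,3,0,0,66.3],[0,-556,-545,3,0,0,66.3],[0,-556,-545,3,0,0,66.3],[0,-556,-545,3,0,0,66.3],[0,-556,-545,3,0,0,66.3],[0,-556,-545,3,0,0,66.3],[0,-556,-545,3,0,0,66.3],[0,-556,-545,3,0,0,66.3],[0,-556,-545,3,0,0,66.3]]'; python3 go.py 562.4 -65.3 134 6.4
```

```text
clock: 2.1
tool_pos: [0.5617, -0.0633, 0.2996]
tool_rot: [[-0.114, 0.993, -0.0], [0.993, 0.114, 0.001], [0.001, -0.0, -1.0]]
wrist_force: [0.4, -0.5, -0.4]
width: 0.004
finger_force: 0.0
row [ -2.2   0.5 165.6] [-0.  -0.1  0.2] TCP mm [561.7 -63.3 299.6] t 2.1 F [ 0.4 -0.5 -0.4] w 0.004
```

```bash
python3 -m creep '[[0,-3,0,40,0,0,0],[0,-3,0,80,0,0,0],[0,-3,0,120,0,0,0],[0,-3,0,145,0,0,0],[0,-3,0,155,0,0,0],[0,-3,0,165.5,0,0,0],[0,-3,0,165.5,0,0,0]]'
python3 - <<'E'
from h import *
ims=[]
for n,(x0,y0,x1,y1) in(('top',(200,120,300,200)),('side',(230,130,320,230))):
    c=grab(n); ims.append(cv2.resize(c['pixels'][y0:y1,x0:x1],None,fx=400/(x1-x0),fy=400/(x1-x0),interpolation=cv2.INTER_CUBIC))
H=max(i.shape[0] for i in ims); ims=[cv2.copyMakeBorder(i,0,H-i.shape[0],0,0,0) for i in ims]
cv2.imwrite('pics/pre.png',np.hstack(ims))
E
```

```text
clock: 2.8
tool_pos: [0.5624, -0.0676, 0.134]
tool_rot: [[-0.112, 0.994, -0.0], [0.994, 0.112, 0.0], [0.0, -0.0, -1.0]]
wrist_force: [0.0, 0.4, 0.8]
width: 0.004
finger_force: 0.0
```

View pics/pre.png

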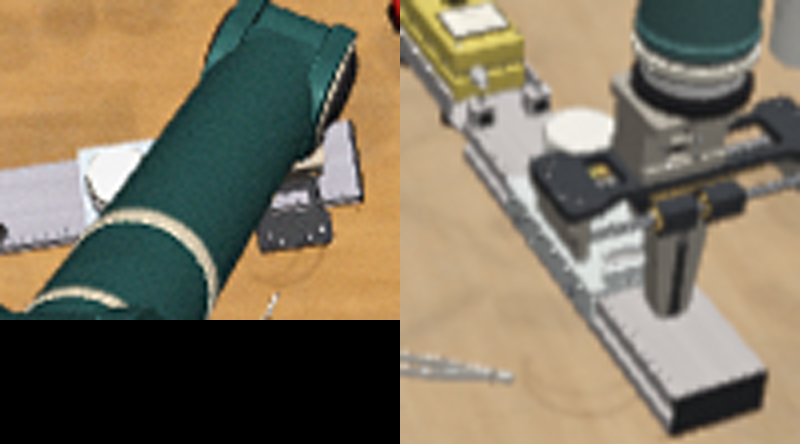

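The side half shows the closed fingers at (670,290), just behind the push plate, with nothing touching. Now I push.

```bash
python3 -m creep '[[0,5,0,0,0,0,0],[0,10,0,0,0,0,0],[0,15,0,0,0,0,0],[0,19,0,0,0,0,0],[0,22,0,0,0,0,0],[0,25,0,0,0,0,0],[0,28,0,0,0,0,0],[0,32,0,0,0,0,0],[0,36,0,0,0,0,0],[0,40,0,0,0,0,0],[0,45,0,0,0,0,0],[0,50,0,0,0,0,0],[0,55,0,0,0,0,0],[0,60,0,0,0,0,0],[0,65,0,0,0,0,0],[0,70,0,0,0,0,0],[0,75,0,0,0,0,0],[0,80,0,0,0,0,0]]'; python3 -m creep '[[0,3,0,0,0,0,0],[0,6,0,0,0,0,0],[0,8,0,0,0,0,0],[0,10,0,0,0,0,0],[0,10,0,0,0,0,0]]'
```

```text
clock: 4.7
tool_pos: [0.5532, 0.0119, 0.1342]
tool_rot: [[-0.112, 0.994, -0.001], [0.994, 0.112, 0.0], [0.0, -0.001, -1.0]]
wrist_force: [-2.2, -5.6, 0.9]
width: 0.006
finger_force: 2.2
clock: 5.2
tool_pos: [0.5522, 0.0219, 0.1341]
tool_rot: [[-0.112, 0.994, -0.0], [0.994, 0.112, 0.0], [0.0, -0.0, -1.0]]
wrist_force: [-1.5, -3.3, 0.4]
width: 0.009
finger_force: 1.4
```

```bash
for i in 1; do python3 -m creep '[[0,2,0,0,0,0,0],[0,4,0,0,0,0,0],[0,6,0,0,0,0,0],[0,8,0,0,0,0,0],[0,8,0,0,0,0,0]]'; done; python3 -m creep '[[0,1,0,0,0,0,0],[0,2,0,0,0,0,0],[0,3,0,0,0,0,0],[0,3,0,0,0,0,0]]'
```

```text
clock: 5.7
tool_pos: [0.5513, 0.0299, 0.1341]
tool_rot: [[-0.112, 0.994, -0.0], [0.994, 0.112, 0.0], [0.0, -0.0, -1.0]]
wrist_force: [-1.5, -3.0, -0.1]
width: 0.005
finger_force: 1.4
clock: 6.1
tool_pos: [0.551, 0.0326, 0.1341]
tool_rot: [[-0.112, 0.994, -0.0], [0.994, 0.112, 0.0], [0.0, -0.0, -1.0]]
wrist_force: [-2.7, -4.1, -0.4]
width: 0.007
finger_force: 1.8
```

```bash
python3 -m creep '[[0,1,0,0,0,0,0],[0,2,0,0,0,0,0],[0,2,0,0,0,0,0]]'
```

```text
clock: 6.4
tool_pos: [0.5509, 0.0337, 0.1341]
tool_rot: [[-0.111, 0.994, 0.0], [0.994, 0.111, -0.001], [-0.001, -0.0, -1.0]]
wrist_force: [-1.8, -5.9, -1.1]
width: 0.003
finger_force: 2.8
```

```bash
python3 -m creep '[[0,1,0,0,0,0,0],[0,2,0,0,0,0,0],[0,3,0,0,0,0,0],[0,3,0,0,0,0,0]]'
```

```text
clock: 6.8
tool_pos: [0.5508, 0.034, 0.1342]
tool_rot: [[-0.109, 0.994, 0.001], [0.994, 0.109, -0.004], [-0.004, 0.001, -1.0]]
wrist_force: [-1.1, -11.9, -1.3]
width: 0.005
finger_force: 5.6
```

```bash
python3 -m creep '[[0,1,0,0,0,0,0],[0,2,0,0,0,0,0],[0,3,0,0,0,0,0],[0,3,0,0,0,0,0]]'; python3 -m creep '[[0,-10,0,0,0,0,0],[0,-25,0,0,0,0,0],[40,-45,0,-20,0,0,0],[60,-60,0,-50,0,0,0],[60,-80,0,-90,0,0,0],[60,-80,0,-90,0,0,0]]'; python3 go.py 581.5 -294 200 3.2
```

```text
clock: 7.2
tool_pos: [0.5507, 0.0344, 0.1342]
tool_rot: [[-0.108, 0.994, 0.002], [0.994, 0.108, -0.007], [-0.007, 0.001, -1.0]]
wrist_force: [-1.0, -17.7, -0.5]
width: 0.003
finger_force: 8.5
clock: 7.8
tool_pos: [0.5626, -0.0422, 0.2297]
tool_rot: [[-0.108, 0.994, 0.011], [0.994, 0.108, 0.001], [-0.001, 0.011, -1.0]]
wrist_force: [0.5, -1.3, -0.6]
width: 0.329
finger_force: 0.0
row [-252.3   -8.8   29.8] [0.7 0.  3. ] TCP mm [562.6 -42.2 229.7] t 7.8 F [ 0.5 -1.3 -0.6] w 0.329
```

```bash
python3 -m creep '[[60,-50,-2,0,0.7,0,3],[60,-100,-4,10,0.7,0,3],[60,-150,-6,20,0.7,0,3],[60,-200,-9,30,0.7,0,3],[60,-252,-9,30,0.7,0,3],[60,-252,-9,30,0.7,0,3],[60,-252,-9,30,0.7,0,3],[60,-252,-9,30,0.7,0,3]]'; python3 go.py 581.5 -294 130 3.2
python3 - <<'E'
from m import *
t=grab('top');s=grab('side')
for n,c in(('top',t),('side',s)):
    P=cloud(c)
    for nm,z0,z1,B in[('plate',.040,.049,(.48,.64,.03,.195)),('jar',.098,.108,(.45,.7,.05,.25)),('railtail',.033,.039,(.5,.65,-.15,.03)),('stops',.054,.062,(.48,.6,.17,.21))]:
        m=(P[...,2]>z0)&(P[...,2]<z1)&(P[...,0]>B[0])&(P[...,0]<B[1])&(P[...,1]>B[2])&(P[...,1]<B[3]); Q=P[m]
        if len(Q)<4: print(n,nm,len(Q));continue
        r=cv2.minAreaRect((Q[:,:2]*1000).astype(np.float32)); print(n,nm,len(Q),np.round(r[0],1),np.round(r[1],1),round(r[2],2),'med',np.round(np.median(Q,0)*1000,1))
a=cv2.resize(t['pixels'][140:185,180:300],(800,300),interpolation=cv2.INTER_CUBIC)
b=cv2.resize(s['pixels'][130:190,225:305],(400,300),interpolation=cv2.INTER_CUBIC)
d=cv2.resize(s['pixels'][215:290,290:390],(400,300),interpolation=cv2.INTER_CUBIC)
cv2.imwrite('pics/home.png',np.vstack([a,np.hstack([b,d])]))
E
```

```text
clock: 8.6
tool_pos: [0.579, -0.2885, 0.1937]
tool_rot: [[-0.061, 0.998, -0.012], [0.998, 0.061, 0.001], [0.002, -0.012, -1.0]]
wrist_force: [0.8, 0.9, -0.0]
width: 0.599
finger_force: 0.0
row [-5.8  2.9 63.6] [-0.7 -0.1  0.3] TCP mm [ 579.  -288.5  193.7] t 8.6 F [ 0.8  0.9 -0. ] w 0.599
top plate 401 [540.2 114.3] [ 83.6 168.1] 6.93 med [533.7  96.9  43.9]
top jar 164 [535.6 146.9] [51.6 50.3] 20.33 med [534.5 146.8 102.8]
top railtail 444 [559.7 -51.8] [ 70.8 171.5] 6.9 med [562.6 -42.6  36.1]
top stops 36 [530.7 193.3] [66.2 18. ] 7.45 med [531.  194.8  58. ]
side plate 392 [544.4 118.8] [ 83.6 156.7] 6.71 med [535.9  97.7  43.5]
side jar 126 [539.9 144. ] [52.1 51.9] 47.97 med [540.1 142.  102.3]
side railtail 681 [564.1 -53.5] [ 70.7 173.8] 5.94 med [558.6 -47.6  35.4]
side stops 18 [513.7 183.2] [16.4 28.2] 13.37 med [512.1 187.4  57.8]
```

View pics/home.png

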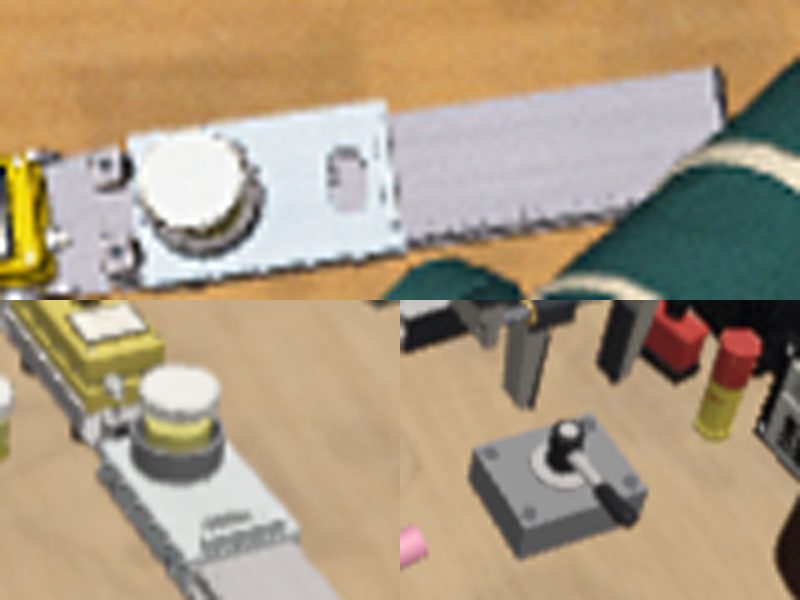

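The top half shows the carriage flush against both stops at (128,175) and (128,255), so it is home. The side crop shows the open fingers above the stand and bolt.

```bash
python3 -m creep '[[60,-6,3,0,-0.7,0,0.3],[60,-6,3,15,-0.7,0,0.3],[60,-6,3,30,-0.7,0,0.3],[60,-6,3,30,-0.7,0,0.3],[60,-6,3,30,-0.7,0,0.3]]'; python3 go.py 581.5 -294 130 3.2
```

```text
clock: 9.2
tool_pos: [0.5809, -0.2962, 0.163]
tool_rot: [[-0.054, 0.999, -0.002], [0.999, 0.054, 0.0], [0.0, -0.002, -1.0]]
wrist_force: [0.0, 0.0, 0.6]
width: 0.598
finger_force: 0.0
row [ 2.1  0.8 33. ] [-0.1 -0.  -0.1] TCP mm [ 580.9 -296.2  163. ] t 9.2 F [0.  0.  0.6] w 0.598
```

```bash
python3 -m creep '[[60,2,0.5,10,0,0,0],[60,2,0.5,20,0,0,0],[60,2,0.5,28,0,0,0],[60,2,0.5,33,0,0,0],[60,2,0.5,33,0,0,0]]'; python3 -m creep '[[0,0,0,0,0,0,0],[0,0,0,0,0,0,0],[0,0,0,0,0,0,0],[0,0,0,0,0,0,0],[0,0,0,0,0,0,0],[0,0,0,0,0,0,0],[0,0,0,0,0,0,0],[0,0,0,0,0,0,0]]'
```

```text
clock: 9.7
tool_pos: [0.5812, -0.2943, 0.1301]
tool_rot: [[-0.054, 0.999, -0.002], [0.999, 0.054, 0.0], [0.0, -0.001, -1.0]]
wrist_force: [-0.1, 0.7, -0.2]
width: 0.6
finger_force: 0.0
clock: 10.5
tool_pos: [0.5821, -0.2945, 0.1315]
tool_rot: [[-0.054, 0.999, 0.001], [0.999, 0.054, -0.001], [-0.001, 0.001, -1.0]]
wrist_force: [1.3, 0.5, 3.3]
width: 0.229
finger_force: 30.0
```

```bash
python3 -m creep '[[0,0,0,-10,0,0,0],[0,0,0,-25,0,0,0],[0,0,0,-45,0,0,0],[0,0,0,-65,0,0,0],[0,0,0,-65,0,0,0],[0,0,0,-65,0,0,0]]'; python3 go.py 548 68.3 196 6.7
```

```text
clock: 11.1
tool_pos: [0.5817, -0.2943, 0.1967]
tool_rot: [[-0.054, 0.999, 0.001], [0.999, 0.054, -0.0], [-0.0, 0.001, -1.0]]
wrist_force: [-0.6, -0.2, -1.6]
width: 0.231
finger_force: 30.0
row [363.9 -14.    0.5] [ 0.   0.  -3.6] TCP mm [ 581.7 -294.3  196.7] t 11.1 F [-0.6 -0.2 -1.6] w 0.231
```

```bash
python3 -m creep '[[0,30,-1,0,0,0,-0.5],[0,65,-2,0,0,0,-1],[0,105,-4,0,0,0,-1.5],[0,145,-6,0,0,0,-2],[0,185,-8,0,0,0,-2.5],[0,225,-9,0,0,0,-3],[0,265,-11,0,0,0,-3.6],[0,305,-12,0,0,0,-3.6],[0,335,-13,0,0,0,-3.6],[0,355,-14,0,0,0,-3.6],[0,364,-14,0.5,0,0,-3.6],[0,364,-14,0.5,0,0,-3.6],[0,364,-14,0.5,0,0,-3.6]]'; python3 go.py 548 68.3 196 6.7;  python3 - <<'E'
from m import *
t=grab('top');s=grab('side')
a=cv2.resize(t['pixels'][130:190,180:280],(400,240),interpolation=cv2.INTER_CUBIC); a=cv2.copyMakeBorder(a,0,260,0,0,0)
b=cv2.resize(s['pixels'][110:190,230:294],(400,500),interpolation=cv2.INTER_CUBIC)
cv2.imwrite('pics/over.png',np.hstack([a,b]))
E
```

```text
clock: 12.4
tool_pos: [0.5479, 0.0669, 0.1952]
tool_rot: [[-0.115, 0.993, -0.001], [0.993, 0.115, -0.001], [-0.001, -0.001, -1.0]]
wrist_force: [0.2, -0.1, -1.5]
width: 0.228
finger_force: 30.0
row [ 1.4  0.3 -0.8] [-0.   0.1 -0.1] TCP mm [547.9  66.9 195.2] t 12.4 F [ 0.2 -0.1 -1.5] w 0.228
```

View pics/over.png

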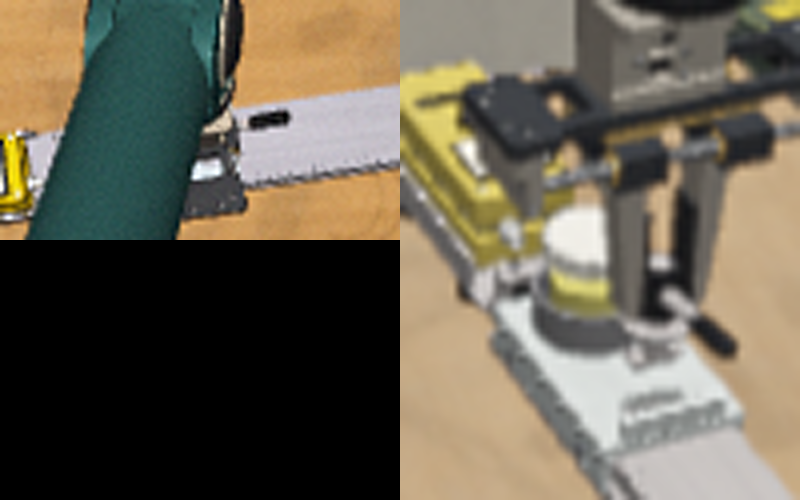

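The top half shows the lever grip at (268,120), parallel to the rail. The side half shows the bolt upright in the fingers with the lever towards rail -y, above the slot. I'll lower it carefully and watch the force.

```bash
python3 -m creep '[[0,1.5,0,8,0,0,0],[0,1.5,0,16,0,0,0],[0,1.5,0,23,0,0,0],[0,1.5,0,23,0,0,0],[0,1.5,0,23,0,0,0]]'; python3 go.py 548 68.3 172 6.7; python3 -m creep '[[0,0,0,2,0,0,0],[0,0,0,4,0,0,0],[0,0,0,6,0,0,0],[0,0,0,7,0,0,0],[0,0,0,7,0,0,0]]'; python3 go.py 548 68.3 165 6.7
```

```text
clock: 13.0
tool_pos: [0.5477, 0.0695, 0.1721]
tool_rot: [[-0.116, 0.993, -0.001], [0.993, 0.116, -0.001], [-0.001, -0.001, -1.0]]
wrist_force: [0.4, -1.2, -2.8]
width: 0.227
finger_force: 30.0
row [-1.3  0.1  0.1] [-0.  0. -0.] TCP mm [547.7  69.5 172.1] t 13.0 F [ 0.4 -1.2 -2.8] w 0.227
clock: 13.5
tool_pos: [0.5478, 0.0698, 0.1654]
tool_rot: [[-0.117, 0.993, -0.0], [0.993, 0.117, -0.0], [-0.0, -0.0, -1.0]]
wrist_force: [-0.9, -1.0, -1.9]
width: 0.232
finger_force: 30.0
row [-1.5  0.   0.4] [-0.  0.  0.] TCP mm [547.8  69.8 165.4] t 13.5 F [-0.9 -1.  -1.9] w 0.232
```

```bash
python3 -m creep '[[0,-0.5,0,0,0,0,0],[0,-1.2,0,1,0,0,0],[0,-1.2,0,3,0,0,0],[0,-1.2,0,4,0,0,0],[0,-1.2,0,4,0,0,0]]'; python3 go.py 548 68.3 165 6.7
```

```text
clock: 14.0
tool_pos: [0.5479, 0.0685, 0.1613]
tool_rot: [[-0.117, 0.993, -0.0], [0.993, 0.117, -0.0], [-0.0, -0.0, -1.0]]
wrist_force: [-0.0, -0.1, -2.3]
width: 0.23
finger_force: 30.0
row [-0.2  0.1 -3.7] [-0.  0.  0.] TCP mm [547.9  68.5 161.3] t 14.0 F [-0.  -0.1 -2.3] w 0.23
```

Free entry so far, so I keep going down.

```bash
python3 -m creep '[[0,0,0,2,0,0,0],[0,0,0,4,0,0,0],[0,0,0,6,0,0,0],[0,0,0,8,0,0,0],[0,0,0,8,0,0,0]]'; python3 -m creep '[[0,0,0,2,0,0,0],[0,0,0,4,0,0,0],[0,0,0,6,0,0,0],[0,0,0,8,0,0,0],[0,0,0,8,0,0,0]]'
```

```text
clock: 14.5
tool_pos: [0.5483, 0.0687, 0.1534]
tool_rot: [[-0.117, 0.993, 0.001], [0.993, 0.117, -0.0], [-0.0, 0.001, -1.0]]
wrist_force: [-0.3, 0.4, -2.8]
width: 0.231
finger_force: 30.0
clock: 15.0
tool_pos: [0.5482, 0.0687, 0.1453]
tool_rot: [[-0.117, 0.993, 0.001], [0.993, 0.117, -0.0], [-0.0, 0.001, -1.0]]
wrist_force: [2.3, 2.2, -3.3]
width: 0.234
finger_force: 30.0
```

```bash
python3 -m creep '[[0,0,0,1,0,0,0],[0,0,0,2,0,0,0],[0,0,0,3,0,0,0],[0,0,0,4,0,0,0],[0,0,0,4,0,0,0]]'
```

```text
clock: 15.5
tool_pos: [0.5474, 0.0686, 0.1415]
tool_rot: [[-0.117, 0.993, -0.001], [0.993, 0.117, -0.0], [0.0, -0.001, -1.0]]
wrist_force: [-1.0, 2.3, 1.6]
width: 0.234
finger_force: 30.0
```

Seated: the height matches and the vertical force reversed. Now the quarter turn clockwise, which is + about tool z.

```bash
python3 -m creep '[[0,0,0,0,0,0,5],[0,0,0,0,0,0,10],[0,0,0,0,0,0,15],[0,0,0,0,0,0,20],[0,0,0,0,0,0,25],[0,0,0,0,0,0,30],[0,0,0,0,0,0,35],[0,0,0,0,0,0,40],[0,0,0,0,0,0,40]]'; python3 go.py 547.4 68.6 141.5 -83.3
```

```text
clock: 16.4
tool_pos: [0.5485, 0.0694, 0.1417]
tool_rot: [[0.548, 0.836, 0.001], [0.836, -0.548, 0.0], [0.001, 0.001, -1.0]]
wrist_force: [1.8, 3.9, 0.6]
width: 0.234
finger_force: 32.3
row [-1.3 -0.5  0.2] [ 0.  -0.1 50. ] TCP mm [548.5  69.4 141.7] t 16.4 F [1.8 3.9 0.6] w 0.234
```

```bash
python3 -m creep '[[0,0,0,0,0,0,5],[0,0,0,0,0,0,10],[0,0,0,0,0,0,15],[0,0,0,0,0,0,20],[0,0,0,0,0,0,25],[0,0,0,0,0,0,30],[0,0,0,0,0,0,35],[0,0,0,0,0,0,40],[0,0,0,0,0,0,43],[0,0,0,0,0,0,43]]'; python3 -c "
from station import manip;s=manip.sense();print(s['wrist_torque'],s['joints'])"; python3 -m creep '[[0,0,0,0,0,0,3],[0,0,0,0,0,0,6],[0,0,0,0,0,0,9],[0,0,0,0,0,0,9]]';python3 -c "
from station import manip;s=manip.sense();print(s['wrist_torque'])"; python3 go.py 547.4 68.6 141.5 -83.3
```

```text
clock: 17.4
tool_pos: [0.5497, 0.0693, 0.1424]
tool_rot: [[0.971, 0.239, 0.004], [0.239, -0.971, 0.0], [0.004, 0.001, -1.0]]
wrist_force: [4.1, 4.1, 2.2]
width: 0.229
finger_force: 37.3
[ 0.76713999 -0.8273306   0.0684443 ] [-0.81577279  0.67262621  0.83813428  1.99284967 -0.70887849  0.79117028
 -0.88911748]
clock: 17.8
tool_pos: [0.5496, 0.0692, 0.1423]
tool_rot: [[0.996, 0.084, 0.003], [0.084, -0.996, 0.0], [0.003, 0.0, -1.0]]
wrist_force: [4.2, 3.8, 2.5]
width: 0.233
finger_force: 37.9
[ 0.76594251 -0.70800757  0.07736249]
row [-2.2  0.4  0.8] [ 0.  -0.2 -1.9] TCP mm [549.6  69.2 142.3] t 17.8 F [4.2 3.8 2.5] w 0.233
```

```bash
python3 -m creep '[[0,0,0,0,0,0,2],[0,0,0,0,0,0,4],[0,0,0,0,0,0,6],[0,0,0,0,0,0,6]]';python3 -c "
from station import manip;s=manip.sense();print(s['wrist_torque'])"
python3 - <<'E'
from m import *
t=grab('top');s=grab('side')
a=cv2.resize(t['pixels'][130:190,180:280],(400,240),interpolation=cv2.INTER_CUBIC); a=cv2.copyMakeBorder(a,0,260,0,0,0)
b=cv2.resize(s['pixels'][110:190,230:294],(400,500),interpolation=cv2.INTER_CUBIC)
cv2.imwrite('pics/turned.png',np.hstack([a,b]))
E
```

```text
clock: 18.2
tool_pos: [0.5501, 0.0692, 0.1424]
tool_rot: [[1.0, -0.019, 0.005], [-0.019, -1.0, -0.0], [0.005, 0.0, -1.0]]
wrist_force: [5.8, 3.4, 1.4]
width: 0.23
finger_force: 38.7
[ 0.6640211  -1.20125442  0.35695359]
```

View pics/turned.png

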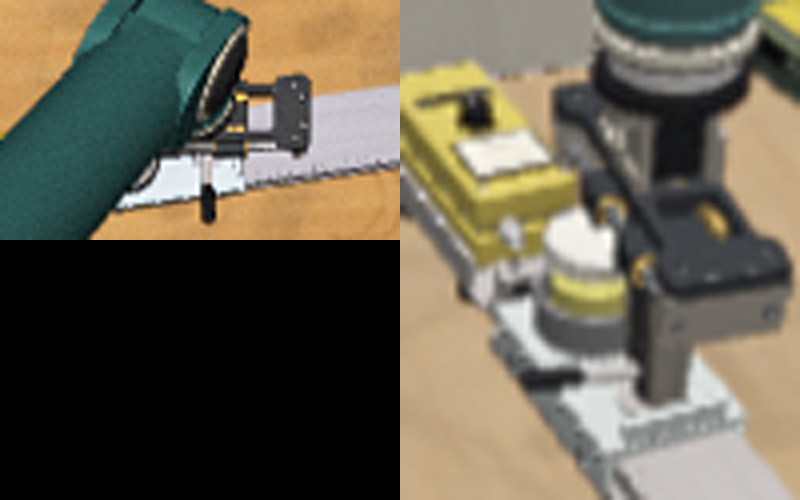

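The lever now points to the robot's side, at (208,200) in the top half and (545,378) in the side half, with the collar flat on the plate. The torque is rising at the stop, so I'll add a small confirming turn, then release with a limited opening to clear the cup.

```bash
python3 -m creep '[[0,0,0,0,0,0,2],[0,0,0,0,0,0,4],[0,0,0,0,0,0,4]]';python3 -c "
from station import manip;s=manip.sense();print(s['wrist_torque'])"; python3 -m creep '[[38,0,0,0,0,0,-2],[38,0,0,0,0,0,-4],[38,0,0,0,0,0,-4],[38,0,0,0,0,0,-4],[38,0,0,0,0,0,-4]]'; python3 -m creep '[[38,0,0,-5,0,0,0],[38,0,0,-12,0,0,0],[38,0,0,-25,0,0,0],[38,0,0,-45,0,0,0],[38,0,0,-70,0,0,0],[38,0,0,-100,0,0,0],[38,0,0,-130,0,0,0],[38,0,0,-130,0,0,0]]'
```

```text
clock: 18.6
tool_pos: [0.5503, 0.0692, 0.1424]
tool_rot: [[0.996, -0.088, 0.005], [-0.088, -0.996, -0.001], [0.005, 0.0, -1.0]]
wrist_force: [6.7, 3.3, 1.4]
width: 0.227
finger_force: 39.9
[ 0.6536411  -1.27680733  0.68983638]
clock: 19.1
tool_pos: [0.5499, 0.0722, 0.1426]
tool_rot: [[1.0, -0.017, 0.003], [-0.018, -1.0, 0.005], [0.003, -0.005, -1.0]]
wrist_force: [4.2, 10.9, 5.3]
width: 0.379
finger_force: 6.4
clock: 19.9
tool_pos: [0.5495, 0.0672, 0.2754]
tool_rot: [[1.0, -0.024, 0.006], [-0.024, -1.0, 0.001], [0.006, -0.001, -1.0]]
wrist_force: [-0.2, -0.5, -0.1]
width: 0.38
finger_force: 0.0
```

Release pushed on something with about 11 N along y, probably a finger back against the push plate. I'll clear the arm and check that the carriage is still home.

```bash
python3 -m creep '[[38,0,45,-10,0,0,0],[38,0,90,-20,0,0,0],[38,0,140,-20,0,0,0],[38,0,190,-20,0,0,0],[38,0,240,-20,0,0,0],[38,0,290,-20,0,0,0],[38,0,340,-20,0,0,0],[38,0,340,-20,0,0,0],[38,0,340,-20,0,0,0]]' | head -2
python3 - <<'E'
from m import *
t=grab('top');s=grab('side')
for n,c in(('top',t),('side',s)):
    P=cloud(c)
    for nm,z0,z1,B in[('plate',.040,.049,(.48,.64,.03,.195)),('jar',.098,.108,(.45,.7,.05,.25)),('stops',.054,.062,(.48,.6,.17,.21)),('bolt',.069,.085,(.45,.62,.03,.10))]:
        m=(P[...,2]>z0)&(P[...,2]<z1)&(P[...,0]>B[0])&(P[...,0]<B[1])&(P[...,1]>B[2])&(P[...,1]<B[3]); Q=P[m]
        if len(Q)<4: print(n,nm,len(Q));continue
        r=cv2.minAreaRect((Q[:,:2]*1000).astype(np.float32)); print(n,nm,len(Q),np.round(r[0],1),np.round(r[1],1),round(r[2],2),'med',np.round(np.median(Q,0)*1000,1))
a=cv2.resize(t['pixels'][145:185,180:270],(800,356),interpolation=cv2.INTER_CUBIC)
b=cv2.resize(s['pixels'][135:185,230:310],(390,244),interpolation=cv2.INTER_CUBIC)
d=cv2.resize(s['pixels'][100:260,180:440],(410,244),interpolation=cv2.INTER_CUBIC)
cv2.imwrite('pics/done.png',np.vstack([a,np.hstack([b,d])]))
E
```

```text
clock: 20.8
tool_pos: [0.5386, -0.2735, 0.2912]
top plate 400 [539.8 115.1] [ 83.5 166.8] 7.12 med [534.4  97.4  44.1]
top jar 154 [537.  141.3] [51.  52.6] 27.78 med [538.  140.  102.8]
top stops 37 [530.8 187.9] [65.1 28.8] 1.47 med [548.6 192.3  56.7]
top bolt 89 [514.5  66.7] [83.6 18.1] 1.32 med [521.   66.2  76.4]
side plate 293 [544.8 115.5] [ 83.9 160.6] 6.59 med [530.1  80.9  43.8]
side jar 129 [540.6 139.8] [52.  53.2] 43.3 med [541.1 136.9 102.5]
side stops 20 [512.6 190.3] [19.1 19.5] 0.47 med [511.2 185.7  57.4]
side bolt 95 [519.2  61.2] [82.6 19.2] 4.98 med [520.5  61.6  76.3]
```

View pics/done.png

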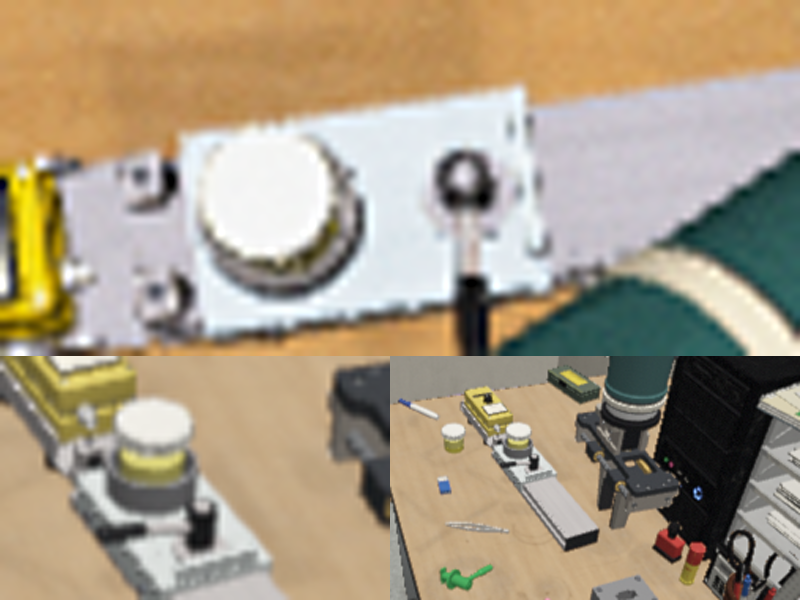

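The carriage has slipped back about 5 mm: there is a gap to the stops near (170,200), and the jar moved from y 147 to 141 mm. The bolt is locked and everything else is undisturbed. I'll push the carriage home again from behind.

```bash
python3 go.py 560 -45 200 6.7
```

```text
row [  15.1 -225.5   91.2] [ -0.1   0.  -97.9] TCP mm [ 540.2 -270.2  291. ] t 20.9 F [ 0.6  0.5 -0.7] w 0.38
```

```bash
python3 -m creep '[[0,15,-30,20,0,0,-8],[0,15,-60,50,0,0,-16],[0,15,-90,80,0,0,-24],[0,15,-120,91,0,0,-32],[0,15,-150,91,0,0,-40],[0,15,-180,91,0,0,-48],[0,15,-205,91,0,0,-56],[0,15,-225,91,0,0,-64],[0,15,-225,91,0,0,-72],[0,15,-225,91,0,0,-80],[0,15,-225,91,0,0,-88],[0,15,-225,91,0,0,-98],[0,15,-225,91,0,0,-98],[0,15,-225,91,0,0,-98],[0,15,-225,91,0,0,-98],[0,15,-225,91,0,0,-98],[0,15,-225,91,0,0,-98]]'; python3 go.py 559 -40 134 6.7
```

```text
clock: 22.6
tool_pos: [0.5603, -0.0466, 0.2005]
tool_rot: [[-0.116, 0.993, -0.0], [0.993, 0.116, -0.001], [-0.001, -0.0, -1.0]]
wrist_force: [-0.9, -0.9, -0.2]
width: 0.003
finger_force: 0.0
row [ 6.7 -0.6 66.5] [-0.  0. -0.] TCP mm [560.3 -46.6 200.5] t 22.6 F [-0.9 -0.9 -0.2] w 0.003
```

```bash
python3 -m creep '[[0,0,0,20,0,0,0],[0,0,0,40,0,0,0],[0,0,0,55,0,0,0],[0,0,0,66.5,0,0,0],[0,0,0,66.5,0,0,0],[0,15,0,66.5,0,0,0],[0,30,0,66.5,0,0,0],[0,42,0,66.5,0,0,0],[0,52,0,66.5,0,0,0],[0,60,0,66.5,0,0,0],[0,66,0,66.5,0,0,0],[0,70,0,66.5,0,0,0],[0,72,0,66.5,0,0,0],[0,72,0,66.5,0,0,0]]'; python3 -m creep '[[0,1,0,0,0,0,0],[0,2,0,0,0,0,0],[0,3,0,0,0,0,0],[0,4,0,0,0,0,0],[0,5,0,0,0,0,0],[0,6,0,0,0,0,0],[0,6,0,0,0,0,0]]'
```

```text
clock: 24.0
tool_pos: [0.552, 0.0247, 0.134]
tool_rot: [[-0.117, 0.993, 0.0], [0.993, 0.117, -0.0], [-0.0, 0.0, -1.0]]
wrist_force: [-0.1, 0.0, -0.7]
width: 0.009
finger_force: 0.0
clock: 24.7
tool_pos: [0.5514, 0.0298, 0.1341]
tool_rot: [[-0.116, 0.993, 0.0], [0.993, 0.116, -0.002], [-0.002, 0.0, -1.0]]
wrist_force: [0.4, -5.0, -0.8]
width: 0.002
finger_force: 2.0
```

```bash
python3 -m creep '[[0,1,0,0,0,0,0],[0,2,0,0,0,0,0],[0,3,0,0,0,0,0],[0,4,0,0,0,0,0],[0,4,0,0,0,0,0]]'; python3 -m creep '[[0,1,0,0,0,0,0],[0,2,0,0,0,0,0],[0,3,0,0,0,0,0],[0,3,0,0,0,0,0]]'
```

```text
clock: 25.2
tool_pos: [0.5509, 0.0337, 0.1341]
tool_rot: [[-0.116, 0.993, 0.001], [0.993, 0.116, -0.002], [-0.002, 0.0, -1.0]]
wrist_force: [0.9, -6.3, -0.5]
width: 0.006
finger_force: 3.2
clock: 25.6
tool_pos: [0.5508, 0.0341, 0.1341]
tool_rot: [[-0.114, 0.993, 0.001], [0.993, 0.114, -0.005], [-0.005, 0.001, -1.0]]
wrist_force: [1.2, -12.2, -1.2]
width: 0.004
finger_force: 6.0
```

```bash
python3 -m creep '[[0,1,0,0,0,0,0],[0,3,0,0,0,0,0],[0,3,0,0,0,0,0]]'; python3 -m creep '[[0,-10,0,0,0,0,0],[0,-25,0,0,0,0,0],[0,-50,0,-10,0,0,0],[0,-80,0,-40,0,0,0],[0,-120,0,-80,0,0,0],[0,-165,0,-120,0,0,0],[0,-210,0,-140,0,0,0],[0,-255,0,-140,0,0,0],[0,-300,0,-140,0,0,0],[0,-300,0,-140,0,0,0],[0,-300,0,-140,0,0,0]]'|tail -3
python3 - <<'E'
from m import *
t=grab('top');s=grab('side')
for n,c in(('top',t),('side',s)):
    P=cloud(c)
    for nm,z0,z1,B in[('jar',.098,.108,(.45,.7,.05,.25)),('lever',.069,.085,(.45,.535,.03,.10))]:
        m=(P[...,2]>z0)&(P[...,2]<z1)&(P[...,0]>B[0])&(P[...,0]<B[1])&(P[...,1]>B[2])&(P[...,1]<B[3]); Q=P[m]
        r=cv2.minAreaRect((Q[:,:2]*1000).astype(np.float32)); print(n,nm,len(Q),np.round(r[0],1),np.round(r[1],1),round(r[2],2))
a=cv2.resize(t['pixels'][145:185,180:270],(800,356),interpolation=cv2.INTER_CUBIC)
b=cv2.resize(s['pixels'][135:185,230:310],(390,244),interpolation=cv2.INTER_CUBIC)
d=cv2.resize(s['pixels'][100:260,180:440],(410,244),interpolation=cv2.INTER_CUBIC)
cv2.imwrite('pics/done2.png',np.vstack([a,np.hstack([b,d])]))
E
```

```text
clock: 25.9
tool_pos: [0.5507, 0.0345, 0.1342]
tool_rot: [[-0.113, 0.994, 0.002], [0.994, 0.113, -0.008], [-0.008, 0.001, -1.0]]
wrist_force: [2.0, -17.3, -0.6]
width: 0.004
finger_force: 8.9
wrist_force: [1.0, 0.7, -0.1]
width: 0.004
finger_force: 0.0
top jar 151 [536.1 146. ] [53.  50.2] 35.63
top lever 52 [504.2  68.5] [61.2 11. ] 0.41
side jar 123 [540.3 143.9] [49.7 51.7] 36.57
side lever 45 [505.3  64.9] [56.4 10.1] 3.18
```

View pics/done2.png

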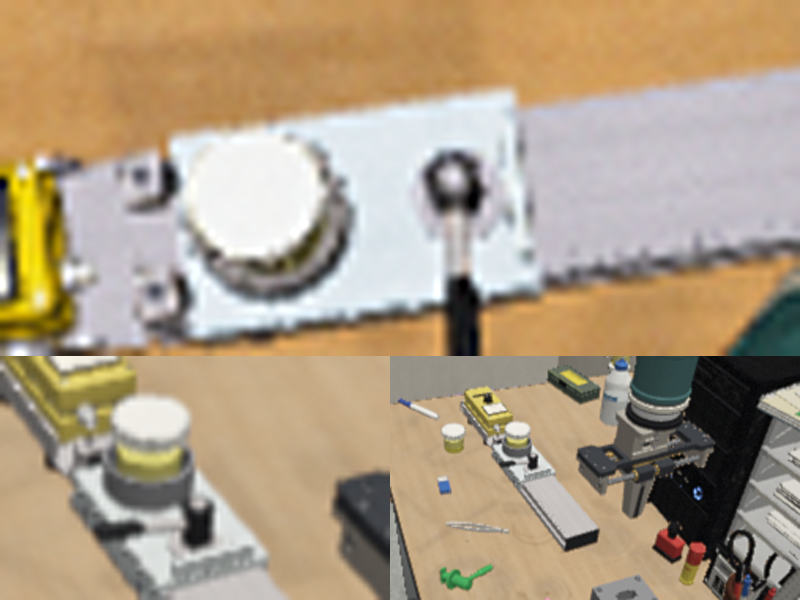

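The carriage is flush with both stops again at (172,180) and (180,300). The bolt is seated at (455,185) with its lever on the robot's side, and the other objects haven't moved.

```bash
python3 -c "
from station import manip; print(manip.sign_off())"
```

```text
the job is handed in; nothing more can be done
None
```

Job handed in: the carriage is home against both stops and locked by the T-bolt, turned clockwise to its stop and released; on release a finger knocked the carriage back about 5 mm, so I pushed it home again with the bolt already locked; the spare jar, tweezers and eraser were not touched.

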